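# Index the bench magnifier over the circuit board

## Task

Swing the bench magnifier one hole over, so that its lens stands above the circuit board: hook a fingertip under the ring of the spring index pin, lift the pin out of its hole, swing the arm, and let the pin drop fully home in the next hole. Do not squeeze or wrench the ring, and leave the loose things on the bench where they are.

Things in the scene. Friction and masses are not known exactly. Their poses are not given: they have to be found in the camera images.
- index_base: Fixed round grey base, 260 mm across, 332 mm at the rim, 22 mm high. Origin on the table under the arm's pivot, z up; -x points to the ring side (roughly at the robot), +y to the lens side. On the ring side an aluminium rim (top 36 mm above the table) has five holes 140 mm from the pivot, 0.36 rad apart, the middle one on the -x axis; each is 14 mm deep and 15 mm wide along the rim, for a 10 mm pin
- swing_arm (a joint): Arm's angle about the upright pivot (rad), counter-clockwise positive from above. Holes at -0.72, -0.36, 0, 0.36, 0.72; it starts at 0, in the middle hole. At positive angles the lens is swung to -x of the base frame (nearer the robot) and the ring to -y. Bar 30 mm wide (top 50 mm above the table), pin boss 26 mm across (top 75 mm). Friction 0.15 N m; it stays where left
- index_pin (a joint): Lift of the spring pin (m): 0 fully home in a hole, 0.022 at its stop. From 0.013 on it is clear of the rim and the arm can swing. A spring pulls it down: about 6 N to start lifting, 8 N at the stop. Let go between holes, the round-nosed pin rests on the rim (about 0.012) and drops into the next hole when the arm is moved on
- ring (a point): Centre of the pull ring on the pin: an upright round steel ring, 56 mm inside, 70 mm outside, 7 mm bar, 140 mm from the pivot. With the pin home the centre is 116.5 mm above the table, the inner top edge 144.5 mm, the top 151.5 mm; it rises with the pin. Its frame turns with the arm: x points to the pivot, along the axis of the ring's opening, z up
- lens (a point): Centre of the magnifier lens, a round glass in a white frame 122 mm across, 120 mm above the table, on a boom of the arm 205 mm from the pivot, a quarter turn clockwise (from above) from the ring. The boom stands on a column 40 mm across on the pivot, 149 mm high
- board (a point): Centre of the top of the green circuit board (66 x 78 mm), clamped in a fixed holder, 39 mm above the table; it lies beneath the lens's place one hole nearer to the robot or one hole farther from it
- reel_stand: Fixed black bracket, 70 x 70 mm, 61 mm high, with a solder reel on a level axle, at the one of these two places where the board is not. Origin at the centre of its underside
- flux_bottle: Bystander, loose: small white bottle with black cap, 34 mm across, 75 mm tall. Origin at the centre of its underside
- solder_reel: Bystander, loose: loose reel, 54 mm across, 34 mm tall, standing on a flange. Origin at the centre of its underside
- tip_tin: Bystander, loose: small open steel tin, 52 mm across, 34 mm tall. Origin at the centre of its underside
- tweezers: Bystander, loose: steel tweezers lying flat, about 125 mm long, 8 mm high. Origin at the centre of its underside
- screwdriver: Bystander, loose: small screwdriver lying flat, 150 mm long. Origin at the centre of its underside
- parts_tray: Bystander, loose: black divided tray, 70 x 90 mm, 22 mm high. Origin at the centre of its underside
- paste_jar: Bystander, loose: small white jar, 32 mm across, 35 mm tall. Origin at the centre of its underside
Mind the look-alikes: they are no part of the job. What is shaped like the part that bears board but red is not meant.

How it is judged:
By the outcome, as a careful person would: the job done as asked, in the order asked, and still so for the second after the job is handed in, with the robot touching nothing.
It also fails if it takes over 40 s, if anything falls off the work surface, if the arm or the gripper's body presses on something with over 40 N, if the wrist force passes 120 N, or if a joint passes its speed limit or range.

## Robot

A 7-joint arm with a two-finger parallel gripper is mounted at the origin on the work surface. World frame = base frame: x ahead of the robot, y to its left, z up, the work surface at z = 0. Lengths are in m, angles in degrees, forces in N, time in s.
With the tool pointing down it reaches from about 0.35 to 0.9 m from the base axis. Payload 7.2 kg.
Tool frame: the origin (TCP) lies on the centre line of the jaws, within the pads' length; the fingertips stand ahead of it and the grasp point (between the pads) lies 11 mm behind it (env.nose_length is the z of the fingertips in the tool frame, in m); z points along the fingers, y is the direction in which the jaws open and shut (so a half turn about z gives the same grasp; the last joint's range is limited). The gripper opens to 88 mm and grips with 3 to 60 N. Pads are 20 mm wide; open, the fingers measure 115 mm over their backs; the gripper's body (75 mm by 178 mm) begins 61 mm behind the grasp point.
Start: joints at [-79.194, 23.554, -0.728, 91.456, 0.321, 64.991, -4.71], TCP at [0.159, 0.605, 0.231] pointing down, gripper open.
Joint ranges: [-169.25, 169.25], [-16.82, 113.86], [-84.01, 82.57], [7.8, 145.47], [-59.2, 239.2], [7.22, 106.19], [-163.78, 163.78]. Speed limits (degrees/s): [136.94, 136.94, 172.46, 172.46, 180, 180, 180].

## Interface

Orientations are given as [roll, pitch, yaw] about the fixed x, y, z axes, in that order (R = Rz(yaw) Ry(pitch) Rx(roll)).
In Python, from rig import env, viewer, job gives the robot as it stands.
- The arm moves only by the tool apply_moves, never from a script. Its argument "plan" is a list of rows, each a list of 6 numbers: the shift along the tool's x, y, z in cm, then the turn, a rotation vector about the tool's x, y, z in degrees. A call has 1 to 5 rows; each row is the pose to reach, as a shift and turn from the pose commanded when the call began, along the tool's axes at that moment; what a row does not reach only later rows make up. A row lasts 1/10 s, in which the tool goes at most 50 mm and 8.59 degrees, less where a joint would pass 70% of its speed; a pose out of reach is approached as far as the arm can. A call with a gripper value outside its range is refused whole. "jaw" is the closure, from 0 (fully open) to 1 (shut), set as the call begins (left out, the last holds). The fingers move at their own pace and stop on an object; the grip force is fixed at half the most. Time passes only in rows, so rows that repeat a pose let the fingers close. It gives the time, the measured TCP pose, the force and the opening at its end, in the units of the state.
- env.state(): the state, without advancing time (a new reading comes with each control period).
- viewer.snapshot(name): name is "side" or "top" or "wrist"; returns the picture (420x560x3 uint8, red, green, blue); there is no depth.
- viewer.camera_info(name): a dict with "vertical_fov" (degrees; the focal length in pixels is half the picture's height over the tangent of half this angle, whatever the lens; pixels are square), "cx", "cy" (the principal point, pixels), "R" (3x3) and "t" (3): a world point X has camera coordinates R X + t. Camera axes: x right, y down, z forward; pixel columns grow to the right and rows downward; lengths in m; the calibration is good to about 2 mm. The wrist camera is an equidistant fisheye: a pixel r from the principal point sees the ray r / f radians off the axis. A picture is of the moment at which its call begins: read the wrist's pose just before it. camera_info takes no time and is no camera call; for the wrist camera it gives the pose at the moment of the call.
- job.finish_job(): hands the job in, once; it reports no verdict.
Trained networks look in the newest picture that a camera, given by its name, has taken for a name from the list of things; names that differ only in an ending like _2 or _b are one class to them, and where a whole thing is asked for, a point or a joint stands for the part that bears it (a point fixed in the world has none). Each returns a list of dicts, best first, with "confidence" (0 to 1); they miss things now and then, are a little off and sometimes report something else, mostly with a low value. They report only what shows in the picture. A call takes as long as a camera call. They do not tell look-alikes from the thing itself.
- viewer.cut_out(camera, name): "pixels" (420x560 bool, what is visible of it).
- viewer.tip_of(camera, name): "position" ([x, y, z] in m, in world coordinates, good to about 4 mm: a listed point, or the origin of a listed thing).
The state is a dict: "t": time; "q": joint angles; "qd": joint speeds; "joint_efforts": joint torques, N m; "tcp_pos": TCP position; "orientation": TCP orientation; "contact_force": force on the tool from outside, world axes, zero at the start; "moment": the same for the moment, N m; "width": finger opening in m.
Only numpy, scipy, OpenCV 4.12 (cv2) and the standard library are available. Lean on these libraries where they do the work, as an engineer would, in place of code of your own. Each camera call takes 0.05 s, during which the arm holds its last target.

## Working session

There is one attempt and no reset: what is moved stays moved. The work goes in short steps, Python scripts to look and compute and a tool call to move; the robot and the scene stay as the last step left them, time stands still between calls to the robot, and variables do not carry over. Pictures are saved under pics/ and viewed, and the job is handed in when it is done.

Besides the shell and the picture viewer there is one more tool, called after ">>>" as name([rows], argument=value, ...), one row to a line, values as JSON. apply_moves: Moves the arm, as the interface text tells. Its arguments: {"type":"object","properties":{"plan":{"type":"array","items":{"type":"array","items":{"type":"number"}}},"jaw":{"type":"number"}},"required":["plan"]}

```bash
ls; mkdir -p pics; python3 - <<'E'
from rig import env, viewer, job
import cv2
s=env.state(); print(s); print(env.nose_length)
for n in ["side","top","wrist"]:
    im=viewer.snapshot(n); cv2.imwrite(f"pics/{n}0.png",im[:,:,::-1])
    c=viewer.camera_info(n); print(n,c)
    for k in ["ring","lens","board","index_base","reel_stand"]:
        try:
            print(k,[(r["position"],round(r["confidence"],2)) for r in viewer.tip_of(n,k)][:4])
        except Exception as e: print(k,e)
E
```

```text
pics
{'t': 0.0, 'q': array([-79.19367707,  23.60038811,  -0.7288624 ,  91.50303539,
         0.32105627,  64.990341  ,  -4.70945952]), 'qd': array([-0.01001926,  0.09639441,  0.00108088, -0.0623177 ,  0.00519698,
        0.03841934, -0.07094898]), 'joint_efforts': array([-2.53598628e-03, -5.87961709e+01,  6.40262011e-01, -2.91074824e+01,
       -5.39001322e-02,  1.85031089e-02,  1.46643565e-04]), 'tcp_pos': array([0.15865703, 0.60402265, 0.22981223]), 'orientation': array([-1.79908507e+02,  6.47143840e-03,  1.65288330e+02]), 'contact_force': array([ 0.50778364, -0.596812  , -0.86201661]), 'moment': array([-0.02313391,  0.01020896, -0.01299994]), 'width': 0.08770057705782873}
0.008
side {'vertical_fov': 49.09958123084724, 'cx': 284.6950157111135, 'cy': 206.9561991841899, 'R': array([[-0.81352395, -0.58152307,  0.00311472],
       [-0.43999422,  0.61201183, -0.65715037],
       [ 0.38024185, -0.53597802, -0.75375307]]), 't': array([0.41986855, 0.3725092 , 0.73737851])}
ring [([0.563, -0.0081, 0.1175], 0.69)]
lens [([0.7435, 0.1635, 0.1201], 0.67)]
board [([0.6711, 0.1656, 0.0444], 0.79
[... 359 characters left out ...]
6131695e-01, -2.12650209e-02, -9.80346958e-01]]), 't': array([-0.07173567,  0.59315602,  0.96853616])}
ring [([0.5634, -0.0089, 0.1184], 0.66)]
lens [([0.7444, 0.1624, 0.1189], 0.61)]
board [([0.3644, 0.1929, 0.0375], 0.96), ([0.6721, 0.1682, 0.041], 0.92)]
index_base [([0.7007, -0.0363, 0.0021], 0.74)]
reel_stand [([0.8074, 0.132, -0.0017], 0.55)]
wrist {'vertical_fov': 65.70646984690485, 'cx': 275.8322346369839, 'cy': 210.97626711537333, 'R': array([[ 0.25300713,  0.96746391,  0.00098368],
       [ 0.92738627, -0.24281556,  0.28459676],
       [ 0.27557595, -0.07109276, -0.95864681]]), 't': array([-0.62524744, -0.03616633,  0.39033403])}
ring []
lens []
board []
index_base []
reel_stand []
```

View pics/side0.png

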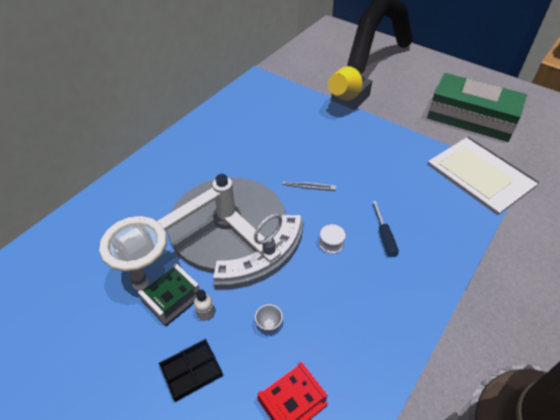

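View pics/top0.png

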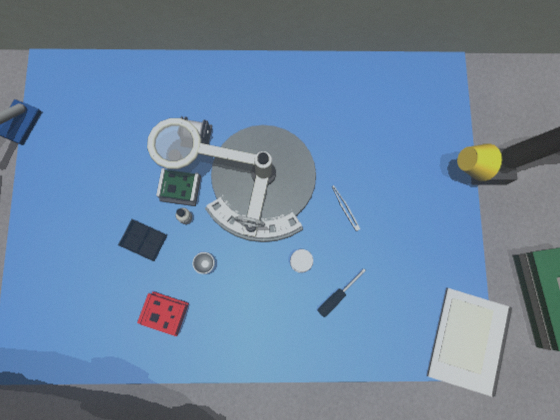

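View pics/wrist0.png

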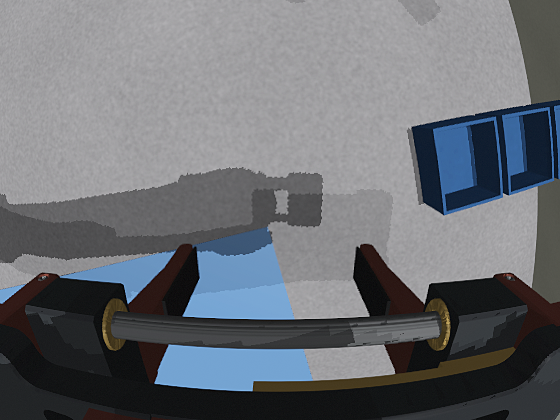

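```bash
cat > h.py <<'E'
import numpy as np
from scipy.spatial.transform import Rotation as Ro
from rig import env, viewer, job
def pose():
    s=env.state(); return s['tcp_pos'], Ro.from_euler('xyz',s['orientation'],degrees=True), s
def rel(P,R,p,r): # shift cm, rotvec deg from (p,r) to (P,R)
    return np.round(r.inv().apply(np.array(P)-p)*100,2), np.round(np.degrees((r.inv()*R).as_rotvec()),1)
E
python3 - <<'E'
from h import *
import cv2
p,r,s=pose()
c=viewer.camera_info('wrist'); cam=-c['R'].T@c['t']
print('cam in tool',r.inv().apply(cam-p), r.inv().apply(c['R'][2]))
im=cv2.imread('pics/top0.png')[100:260,120:330]; im2=cv2.imread('pics/side0.png')[150:340,90:330]
cv2.imwrite('pics/crop0.png',cv2.resize(im,None,fx=3.5,fy=3.5,interpolation=cv2.INTER_CUBIC))
cv2.imwrite('pics/crop1.png',cv2.resize(im2,None,fx=3,fy=3,interpolation=cv2.INTER_CUBIC))
E
```

```text
cam in tool [ 0.07708766 -0.0001702  -0.15444647] [-0.28457079  0.00127395  0.95865418]
```

View pics/crop0.png

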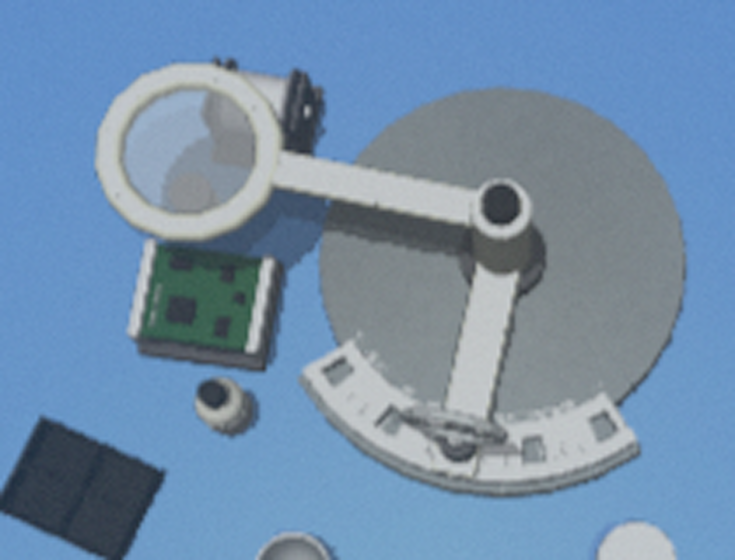

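View pics/crop1.png

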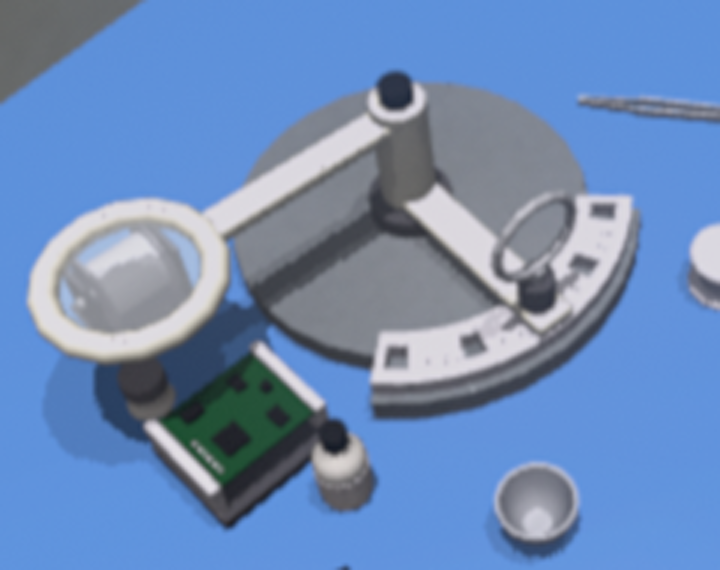

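>>> apply_moves([
  [-18,-16,-8,0,0,0],
  [-18,-16,-8,0,0,0],
  [-18,-16,-8,0,0,0],
  [-18,-16,-8,0,0,0],
  [-18,-16,-8,0,0,0],
], jaw=1)

```text
t: 1.4
tcp_pos: [0.291, 0.4053, 0.3103]
orientation: [180.0, 0.0, 165.3]
contact_force: [0.3, -0.3, 1.1]
width: 0.0509
```

```bash
python3 -c "
from h import *
p,r,s=pose(); print(s['t'],p,s['orientation'],s['q'].round(2),s['contact_force'].round(1),s['width'])"
```

```text
1.4 [0.29103899 0.40529513 0.31026769] [1.79963083e+02 2.86840914e-03 1.65291070e+02] [-63.87   7.37   4.48 102.28  -0.62  70.33  16.07] [ 0.3 -0.3  1.1] 0.05092378358928043
```

>>> apply_moves([
  [-3,-3.4,-1,2.7,-7.5,0],
  [-6,-6.8,-2,5.5,-15,0],
  [-9,-10.2,-3,8.2,-22.5,0],
  [-12,-13.6,-4,11,-30,0],
  [-15,-17,-5,13.7,-37.5,0],
])

```text
t: 1.9
tcp_pos: [0.3929, 0.2037, 0.3608]
orientation: [-164.0, 37.4, 170.7]
contact_force: [-0.2, -0.7, -0.4]
width: 0.0115
```

```bash
python3 -c "
from h import *
p,r,s=pose(); print(s['t'],p,s['orientation'],s['q'].round(2),s['contact_force'].round(1),s['width']); print(r.as_matrix().round(3))"
```

```text
1.9 [0.39291169 0.20365712 0.36082937] [-163.98530181   37.40099716  170.74069094] [-68.14  -2.69   2.76 117.28  40.78  77.54  -3.64] [-0.2 -0.7 -0.4] 0.011480888391156687
[[-0.784  0.32   0.532]
 [ 0.128  0.922 -0.366]
 [-0.607 -0.219 -0.764]]
```

```bash
cat > kin.py <<'E'
import numpy as np, itertools, json
from scipy.optimize import least_squares
from scipy.spatial.transform import Rotation as Ro
D=[([-79.19367707,23.60038811,-0.7288624,91.50303539,0.32105627,64.990341,-4.70945952],[0.15865703,0.60402265,0.22981223],[-179.908507,.00647,165.28833]),
([-63.87,7.37,4.48,102.28,-.62,70.33,16.07],[0.29103899,0.40529513,0.31026769],[179.963,.0029,165.291]),
([-68.14,-2.69,2.76,117.28,40.78,77.54,-3.64],[0.39291169,0.20365712,0.36082937],[-163.9853,37.401,170.74069])]
E=Ro.from_euler
def fk(q,P,sg):
    b,c,h,L1,L2,L3=P[:6]; o=list(P[6:])+[0]*4
    q=np.array(q)
    R=E('z',b+sg[0]*q[0],degrees=True); p=np.array([0,0,h])
    R=R*E('y',q[1],degrees=True); p=p+R.apply([o[0],0,L1])
    R=R*E('z',sg[1]*q[2],degrees=True)*E('y',q[3],degrees=True); p=p+R.apply([o[1],0,L2])
    R=R*E('z',sg[2]*q[4],degrees=True)*E('y',q[5],degrees=True); p=p+R.apply([o[2],0,L3])
    return p,R*E('z',c+sg[3]*q[6],degrees=True)
def res(P,sg,D=D):
    o=[]
    for q,p,e in D:
        pp,R=fk(q,P,sg); o+=list((pp-p)*100); o+=list(np.degrees((R.inv()*E('xyz',e,degrees=True)).as_rotvec())*.3)
    return np.array(o)
if __name__=="__main__":
    out=[]
    for sg in itertools.product([1,-1],repeat=4):
      for c in [0,90,180,-90]:
        f=least_squares(res,[-5,c,.33,.52,.46,.38],args=(sg,)); out.append((f.cost,sg,f.x.round(3)))
    out.sort(key=lambda a:a[0])
    for o in out[:3]: print(o)
    sg=out[0][1]; f=least_squares(res,list(out[0][2])+[0,0,0],args=(sg,)); print(f.cost,f.x.round(4))
    print(res(out[0][2],sg).round(2))
E
python3 kin.py
```

```text
(np.float64(1.3202307641515976), (-1, -1, -1, -1), array([-4.714, 85.66 ,  0.365,  0.484,  0.473,  0.378]))
(np.float64(1.3202307641516435), (-1, -1, -1, -1), array([-4.714, 85.66 ,  0.365,  0.484,  0.473,  0.378]))
(np.float64(1.3202307641517184), (-1, -1, -1, -1), array([-4.714, 85.66 ,  0.365,  0.484,  0.473,  0.378]))
0.41599356287963335 [-4.4117 85.9388  0.2783  0.5016  0.8425  0.3142 -0.1346 -0.121   0.2667]
[ 0.18 -0.36  0.   -0.   -0.   -0.11 -0.04  1.1  -0.21  0.    0.   -0.11
 -0.38 -0.33  0.22 -0.85 -0.34  0.23]
```

```bash
cat > ik.py <<'E'
from kin import *
P0=[-4.714,85.66,.365,.484,.473,.378]; SG=(-1,-1,-1,-1)
lo=np.array([-169.25,-16.82,-84.01,7.8,-59.2,7.22,-163.78]); hi=np.array([169.25,113.86,82.57,145.47,239.2,106.19,163.78])
def aim(az,tilt,roll=0):
    a,t=np.radians([az,tilt]); z=np.array([np.cos(t)*np.cos(a),np.cos(t)*np.sin(a),-np.sin(t)])
    y=np.array([np.sin(a),-np.cos(a),0]); x=np.cross(y,z)
    return Ro.from_matrix(np.stack([x,y,z],1))*Ro.from_euler('z',roll,degrees=True)
def ik(p,R,q0,m=3):
    def f(q):
        pp,r=fk(q,P0,SG); return np.r_[(pp-p)*100,np.degrees((r.inv()*R).as_rotvec())*.2,(q-q0)*.002]
    s=least_squares(f,np.clip(q0,lo+m+.1,hi-m-.1),bounds=(lo+m,hi-m)); pp,r=fk(s.x,P0,SG)
    return s.x,np.linalg.norm(pp-p)*1000,np.degrees((r.inv()*R).magnitude())
E
cat > st.py <<'E'
from ik import *
q0=np.array([-68.14,-2.69,2.76,117.28,40.78,77.54,-3.64])
for roll in [0,180,90,-90]:
  for az in [-50,-35,-20]:
    for t in [0,20,35,50]:
      R=aim(az,t,roll); l=[]
      for p in [(.563,-.008,.13),(.5615,-.0587,.13)]:
        b=min((ik(np.array(p),R,q) for q in [q0,q0+[0,20,0,10,90,0,-60],q0+[0,20,30,10,90,0,60]]),key=lambda s:s[1]+s[2])
        l.append((b[0].round(0).astype(int).tolist(),round(b[1]),round(b[2])))
      print(roll,az,t,l)
E
python3 st.py
```

```text
0 -50 0 [([-57, 61, 11, 119, 83, 80, 87], 0, 0), ([-55, 62, 14, 123, 87, 78, 82], 0, 0)]
0 -50 20 [([-54, 43, 12, 125, 83, 63, 99], 0, 0), ([-53, 43, 17, 129, 89, 58, 95], 0, 0)]
0 -50 35 [([-44, 31, 8, 127, 79, 52, 115], 0, 0), ([-43, 30, 13, 130, 86, 47, 112], 0, 0)]
0 -50 50 [([-30, 22, 2, 124, 65, 42, 138], 0, 0), ([-28, 21, 7, 127, 69, 37, 139], 0, 0)]
0 -35 0 [([-61, 64, 16, 130, 98, 78, 71], 0, 0), ([-58, 66, 18, 133, 104, 77, 64], 0, 0)]
0 -35 20 [([-61, 43, 21, 137, 105, 56, 83], 0, 0), ([-58, 45, 25, 140, 115, 55, 76], 0, 0)]
0 -35 35 [([-50, 27, 18, 137, 103, 42, 103], 0, 0), ([-87, 58, 71, 140, 189, 11, 4], 0, 0)]
0 -35 50 [([-35, 18, 11, 132, 80, 29, 138], 0, 0), ([-34, 17, 18, 134, 87, 23, 137], 0, 0)]
0 -20 0 [([-61, 71, 20, 139, 117, 85, 52], 0, 0), ([-55, 74, 22, 141, 123, 89, 46], 0, 0)]
0 -20 20 [([-59, 46, 23, 142, 123, 60, 73], 4, 6), ([-56, 49, 25, 142, 125, 61, 71], 7, 9)]
0 -20 35 [([-49, 25, 25, 142, 129, 36, 94], 2, 3), ([-44, 23, 28, 142, 136, 31, 94], 4, 6)]
0 -20 50 [([-51, 17, 37, 137, 116, 12, 118], 0, 0), ([-41, 16, 35, 139, 138, 11, 103], 0, 0)]
180 -
[... 2683 characters left out ...]
3, 102, 72, 153], 0, 0)]
-90 -35 20 [([-92, 63, 54, 137, 104, 25, 161], 0, 0), ([-75, 53, 43, 140, 117, 40, 156], 0, 0)]
-90 -35 35 [([-13, 28, -23, 137, 105, 59, -161], 0, 0), ([-86, 55, 69, 140, 174, 11, 110], 0, 0)]
-90 -35 50 [([-37, 18, 13, 132, 80, 28, -131], 0, 0), ([-32, 17, 16, 134, 87, 24, -133], 0, 0)]
-90 -20 0 [([-72, 76, 28, 139, 114, 74, 137], 0, 0), ([-69, 81, 31, 141, 119, 75, 128], 0, 0)]
-90 -20 20 [([-86, 62, 50, 142, 129, 37, 141], 4, 6), ([-82, 66, 50, 142, 132, 38, 138], 7, 9)]
-90 -20 35 [([-6, 24, -21, 142, 123, 50, -161], 2, 3), ([-8, 21, -10, 142, 128, 42, -161], 4, 6)]
-90 -20 50 [([-28, 14, 12, 137, 108, 19, -141], 0, 0), ([-16, 13, 8, 139, 122, 16, -148], 0, 0)]
```

```bash
cat > rel.py <<'E'
import sys
from h import *; from ik import aim
a=[float(v) for v in sys.argv[1:]]
p,r,s=pose(); R=aim(a[3],a[4]); d,w=rel(a[:3],R,p,r)
print(s['t'],p.round(4),s['q'].round(1),'F',s['contact_force'].round(1),'w',round(s['width'],4)); 
z=r.as_matrix()[:,2]; print('az',np.degrees(np.arctan2(z[1],z[0])).round(1),'tilt',np.degrees(np.arcsin(-z[2])).round(1))
print('shift',d,'rot',w,np.linalg.norm(w).round(1))
E
python3 rel.py .45 .08 .25 -38 10
```

```text
1.9 [0.3929 0.2037 0.3608] [-68.1  -2.7   2.8 117.3  40.8  77.5  -3.6] F [-0.2 -0.7 -0.4] w 0.0115
az -34.6 tilt 49.8
shift [ 0.68 -7.14 16.03] rot [  53.6   13.7 -149.8] 159.7
```

```bash
cat > rows.py <<'E'
import sys
from h import *; from ik import aim
# target x y z az tilt, fraction rows n total
a=[float(v) for v in sys.argv[1:6]]; 
p,r,s=pose(); R=aim(a[3],a[4]); P=np.array(a[:3])
z0=r.as_matrix()[:,2]; z1=R.as_matrix()[:,2]
ax=np.cross(z0,z1); an=np.arctan2(np.linalg.norm(ax),z0@z1); ax=ax/(np.linalg.norm(ax)+1e-12)
T=Ro.from_rotvec(ax*an); Z=(T*r).inv()*R; psi=Z.as_rotvec()[2]
print(s['t'],p.round(4),s['q'].round(1),'F',s['contact_force'].round(1),'w',round(s['width'],4))
print('psi',np.degrees(psi).round(1),'tilt ang',np.degrees(an).round(1))
n=int(sys.argv[6]) if len(sys.argv)>6 else max(1,int(np.ceil(max(np.hypot(np.degrees(psi),np.degrees(an))/8,np.linalg.norm(P-p)/.045))))
print('n',n,[list(map(float,np.r_[rel(p+(P-p)*k/n, Ro.from_rotvec(ax*an*k/n)*r*Ro.from_euler('z',psi*k/n),p,r)].round(1))) for k in range(1,min(n,5)+1)])
E
python3 rows.py .45 .08 .25 -38 10
```

```text
1.9 [0.3929 0.2037 0.3608] [-68.1  -2.7   2.8 117.3  40.8  77.5  -3.6] F [-0.2 -0.7 -0.4] w 0.0115
psi -158.3 tilt ang 39.9
n 21 [[0.0, -0.3, 0.8, 0.9, -1.7, -7.5], [0.1, -0.7, 1.5, 2.1, -3.2, -15.1], [0.1, -1.0, 2.3, 3.4, -4.6, -22.6], [0.1, -1.4, 3.0, 5.0, -5.9, -30.1], [0.2, -1.7, 3.8, 6.7, -7.0, -37.6]]
```

>>> apply_moves([
  [0,-0.3,0.8,0.9,-1.7,-7.5],
  [0.1,-0.7,1.5,2.1,-3.2,-15.1],
  [0.1,-1,2.3,3.4,-4.6,-22.6],
  [0.1,-1.4,3,5,-5.9,-30.1],
  [0.2,-1.7,3.8,6.7,-7,-37.6],
])

```text
t: 2.4
tcp_pos: [0.4052, 0.1751, 0.3329]
orientation: [-135.0, 23.2, -147.3]
contact_force: [0.5, -0.4, -0.1]
width: 0.0007
```

```bash
python3 rows.py .45 .08 .25 -38 10 16
```

```text
2.4 [0.4052 0.1751 0.3329] [-69.3   0.5   1.8 124.1  49.3  77.   24.1] F [ 0.5 -0.4 -0.1] w 0.0007
psi -120.3 tilt ang 30.6
n 16 [[0.3, -0.2, 0.8, 1.8, -0.8, -7.5], [0.6, -0.3, 1.6, 3.6, -1.3, -15.0], [0.8, -0.4, 2.3, 5.6, -1.6, -22.5], [1.1, -0.6, 3.1, 7.6, -1.6, -30.0], [1.4, -0.7, 3.9, 9.6, -1.4, -37.5]]
```

>>> apply_moves([
  [0.3,-0.2,0.8,1.8,-0.8,-7.5],
  [0.6,-0.3,1.6,3.6,-1.3,-15],
  [0.8,-0.4,2.3,5.6,-1.6,-22.5],
  [1.1,-0.6,3.1,7.6,-1.6,-30],
  [1.4,-0.7,3.9,9.6,-1.4,-37.5],
])

```text
t: 2.9
tcp_pos: [0.4194, 0.1456, 0.3064]
orientation: [-121.2, -5.9, -123.1]
contact_force: [-0.1, 0.8, 0.3]
width: 0.0007
```

```bash
python3 rows.py .45 .08 .25 -38 10 11
```

```text
2.9 [0.4194 0.1456 0.3064] [-69.6   5.9   0.9 130.5  57.7  77.4  49.8] F [-0.1  0.8  0.3] w 0.0007
psi -82.7 tilt ang 21.1
n 11 [[0.3, 0.2, 0.8, 1.9, 0.5, -7.5], [0.6, 0.4, 1.5, 3.7, 1.2, -15.0], [0.9, 0.5, 2.3, 5.4, 2.2, -22.5], [1.2, 0.7, 3.0, 7.0, 3.3, -30.0], [1.5, 0.9, 3.8, 8.5, 4.8, -37.5]]
```

>>> apply_moves([
  [0.3,0.2,0.8,1.9,0.5,-7.5],
  [0.6,0.4,1.5,3.7,1.2,-15],
  [0.9,0.5,2.3,5.4,2.2,-22.5],
  [1.2,0.7,3,7,3.3,-30],
  [1.5,0.9,3.8,8.5,4.8,-37.5],
])

```text
t: 3.4
tcp_pos: [0.433, 0.1158, 0.2806]
orientation: [-119.0, -40.9, -107.4]
contact_force: [0.4, 0.4, -0.9]
width: 0.0006
```

```bash
python3 rows.py .45 .08 .25 -38 10 6
```

```text
3.4 [0.433  0.1158 0.2806] [-69.2  14.1   0.4 136.1  65.5  79.   73.9] F [ 0.4  0.4 -0.9] w 0.0006
psi -45.1 tilt ang 11.5
n 6 [[0.0, 0.4, 0.7, 1.2, 1.5, -7.5], [0.1, 0.8, 1.5, 2.2, 3.2, -15.0], [0.1, 1.2, 2.2, 3.0, 5.0, -22.5], [0.1, 1.6, 2.9, 3.5, 6.9, -30.0], [0.2, 2.0, 3.7, 3.9, 9.0, -37.5]]
```

>>> apply_moves([
  [0,0.4,0.7,1.2,1.5,-7.5],
  [0.1,0.8,1.5,2.2,3.2,-15],
  [0.1,1.2,2.2,3,5,-22.5],
  [0.1,1.6,2.9,3.5,6.9,-30],
  [0.2,2,3.7,3.9,9,-37.5],
])

```text
t: 3.9
tcp_pos: [0.4474, 0.0858, 0.2549]
orientation: [-148.1, -76.0, -70.6]
contact_force: [0.6, 0.8, -0.2]
width: 0.0006
```

```bash
python3 rows.py .485 .053 .16 -38 10 5
python3 - <<'E'
from h import *
import cv2
for n in ["side","wrist"]:
    cv2.imwrite(f"pics/{n}1.png",viewer.snapshot(n)[:,:,::-1])
    for k in ['ring','index_pin','index_base']: print(n,k,[(r["position"],round(r["confidence"],2)) for r in viewer.tip_of(n,k)][:3]) if k!='index_pin' else 0
E
```

```text
3.9 [0.4474 0.0858 0.2549] [-68.   25.5   0.8 140.2  72.3  81.9  96.5] F [ 0.6  0.8 -0.2] w 0.0006
psi -7.5 tilt ang 1.9
n 5 [[-1.6, 0.3, 1.4, 0.0, 0.4, -1.5], [-3.3, 0.5, 2.7, 0.1, 0.7, -3.0], [-4.9, 0.8, 4.1, 0.1, 1.1, -4.5], [-6.5, 1.1, 5.5, 0.1, 1.5, -6.0], [-8.2, 1.4, 6.8, 0.1, 1.9, -7.5]]
side ring [([0.5629, -0.0109, 0.117], 0.54)]
side index_base [([0.7016, -0.0406, 0.0004], 0.69)]
wrist ring []
wrist index_base []
```

View pics/side1.png

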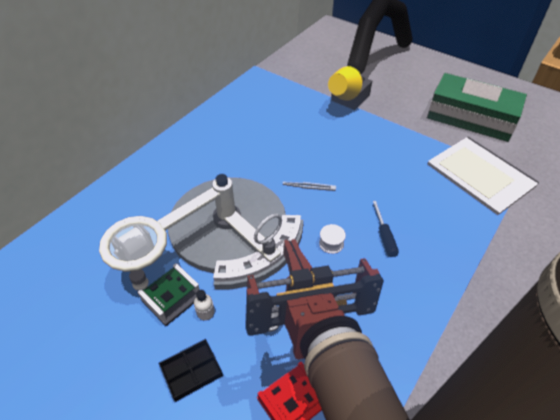

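View pics/wrist1.png

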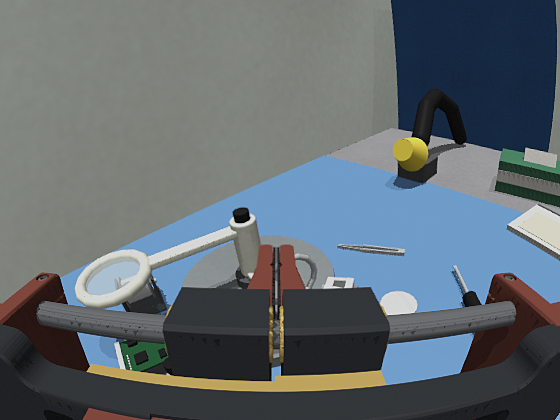

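>>> apply_moves([
  [-1.6,0.3,1.4,0,0.4,-1.5],
  [-3.3,0.5,2.7,0.1,0.7,-3],
  [-4.9,0.8,4.1,0.1,1.1,-4.5],
  [-6.5,1.1,5.5,0.1,1.5,-6],
  [-8.2,1.4,6.8,0.1,1.9,-7.5],
])

```text
t: 4.7
tcp_pos: [0.4849, 0.0532, 0.1594]
orientation: [-177.5, -80.0, -40.5]
contact_force: [0.4, -0.5, -0.3]
width: 0.0003
```

```bash
python3 rows.py .492 .046 .118 -38 10 2
```

```text
4.7 [0.4849 0.0532 0.1594] [-62.5  43.5   3.4 140.6  82.9  77.1  85.7] F [ 0.4 -0.5 -0.3] w 0.0003
psi -0.4 tilt ang 0.1
n 2 [[-2.0, 0.1, 0.9, -0.0, 0.0, -0.2], [-3.9, 0.2, 1.7, -0.0, 0.0, -0.4]]
```

>>> apply_moves([
  [-2,0.1,0.9,0,0,0],
  [-3.9,0.2,1.7,0,0,0],
  [-3.9,0.2,1.7,0,0,0],
])

```text
t: 5.0
tcp_pos: [0.4913, 0.0454, 0.117]
orientation: [-178.5, -80.0, -39.5]
contact_force: [-0.3, 0.9, 0.1]
width: 0.0006
```

```bash
python3 - <<'E'
from h import *
import cv2
p,r,s=pose(); print(s['t'],p)
for n in ["side","top","wrist"]:
    im=viewer.snapshot(n)[:,:,::-1]
    for k in ['ring']: print(n,k,[(r["position"],round(r["confidence"],2)) for r in viewer.tip_of(n,k)][:3])
    c=viewer.camera_info(n); f=210/np.tan(np.radians(c['vertical_fov']/2))
    im=im.copy()
    if n!='wrist':
        for P,col in [((.563,-.009,.1165),(0,0,255)),(p+r.apply([0,0,.008]),(0,255,0)),(p+r.apply([0,0,.108]),(0,255,255))]:
            X=c['R']@np.array(P)+c['t']; u=f*X[:2]/X[2]+[c['cx'],c['cy']]; print(n,u)
        u=u.astype(int)
        x0,y0=max(u[0]-80,0),max(u[1]-60,0); im=cv2.resize(im[y0:y0+120,x0:x0+160],None,fx=4,fy=4,interpolation=cv2.INTER_CUBIC)
    cv2.imwrite(f"pics/{n}2.png",im)
E
```

```text
5.0 [0.49127442 0.04540589 0.11699704]
side ring [([0.5626, -0.0093, 0.1153], 0.51)]
side [267.46447999 229.57442175]
side [280.15998705 264.57220481]
side [266.1841402  228.93242197]
top ring [([0.5648, -0.0075, 0.1173], 0.64), ([0.8053, 0.135, 0.0007], 0.39), ([0.4855, 0.1007, 0.0011], 0.3)]
top [249.20204593 222.24653716]
top [226.06858703 252.09456694]
top [254.55416015 218.41037827]
wrist ring []
```

View pics/side2.png

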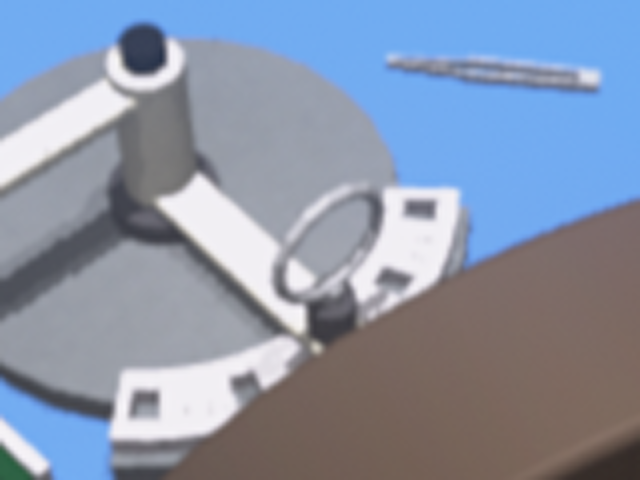

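View pics/top2.png

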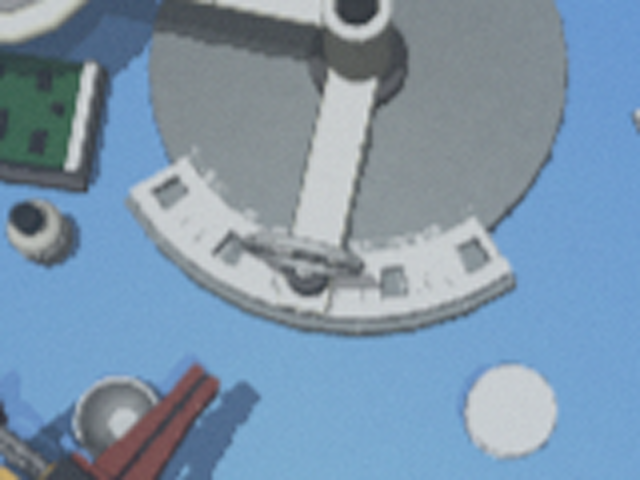

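View pics/wrist2.png

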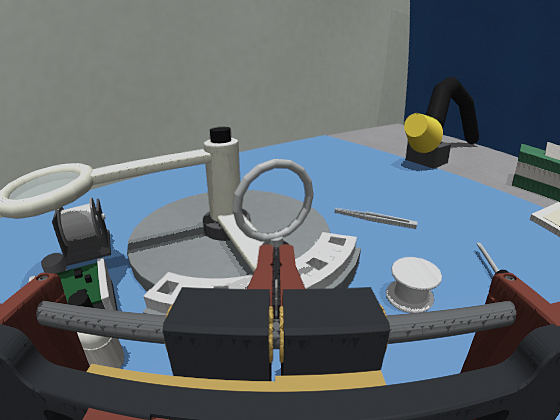

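```bash
python3 rows.py .5725 -.0164 .116 -38 10 5
```

```text
5.3 [0.4911 0.0457 0.1193] [-61.1  50.3   3.6 139.6  85.5  76.3  79.9] F [-0.8  0.6 -0.2] w 0.0005
psi -0.4 tilt ang 0.0
n 5 [[0.3, -0.0, 2.0, -0.0, 0.0, -0.1], [0.6, -0.0, 4.0, -0.0, 0.0, -0.1], [0.9, -0.1, 6.1, -0.0, 0.0, -0.2], [1.2, -0.1, 8.1, -0.0, 0.0, -0.3], [1.4, -0.1, 10.1, -0.0, 0.0, -0.4]]
```

>>> apply_moves([
  [0.3,0,2,0,0,0],
  [0.6,0,4,0,0,0],
  [0.9,0,6,0,0,0],
  [1.2,0,8,0,0,0],
  [1.4,0,10.1,0,0,0],
])

```text
t: 5.8
tcp_pos: [0.572, -0.0176, 0.1155]
orientation: [-178.1, -80.0, -39.9]
contact_force: [0.5, -0.0, 0.0]
width: 0.0001
```

```bash
cat > look.py <<'E'
import sys
from h import *
import cv2
tag=sys.argv[1]
p,r,s=pose(); print(s['t'],p.round(4),'F',s['contact_force'].round(1),'M',s['moment'].round(2),s['q'].round(1))
for n in sys.argv[2:]:
    im=viewer.snapshot(n)[:,:,::-1].copy()
    print(n,[(r["position"],round(r["confidence"],2)) for r in viewer.tip_of(n,'ring')][:2],[(r["position"],round(r["confidence"],2)) for r in viewer.tip_of(n,'lens')][:1])
    if n=='top': im=cv2.resize(im[100:260,120:330],None,fx=3.5,fy=3.5,interpolation=cv2.INTER_CUBIC)
    if n=='side': im=cv2.resize(im[150:340,90:330],None,fx=3,fy=3,interpolation=cv2.INTER_CUBIC)
    if n=='wrist': im=cv2.resize(im[140:310,160:400],None,fx=3,fy=3,interpolation=cv2.INTER_CUBIC)
    cv2.imwrite(f"pics/{n}{tag}.png",im)
E
python3 look.py 3 top wrist
```

```text
5.8 [ 0.572  -0.0176  0.1155] F [ 0.5 -0.   0. ] M [0.56 0.74 0.04] [-50.5  51.5  11.2 137.5 101.6  72.9  79.5]
top [([0.5646, -0.0093, 0.1177], 0.59)] [([0.7472, 0.1618, 0.1186], 0.64)]
wrist [] []
```

View pics/top3.png

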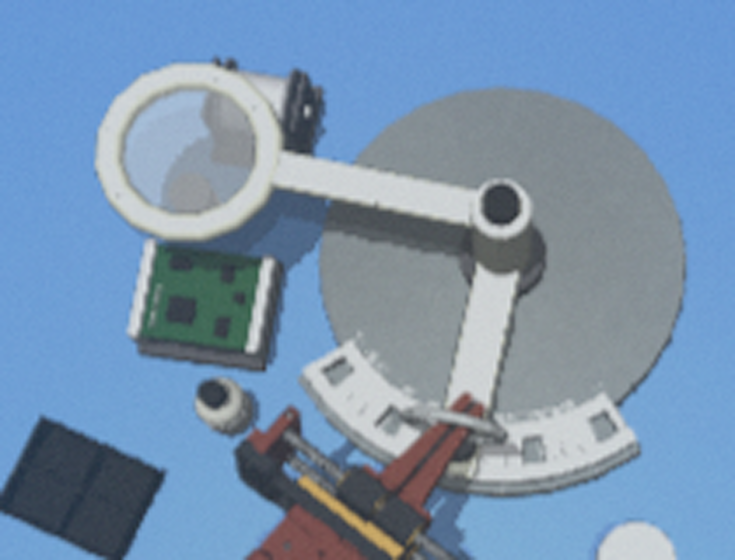

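View pics/wrist3.png

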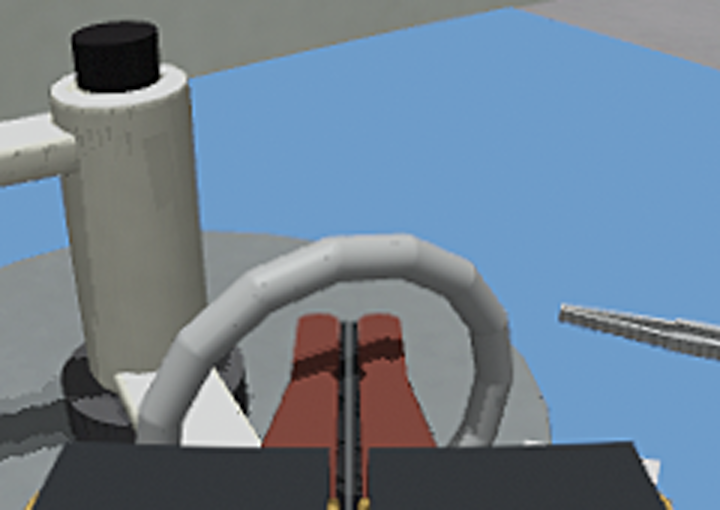

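>>> apply_moves([
  [0.5,-0.15,-0.1,0,0,0],
  [1.0,-0.3,-0.2,0,0,0],
  [1.4,-0.3,-0.2,0,0,0],
  [1.6,-0.3,-0.3,0,0,0],
])

```text
t: 6.5
tcp_pos: [0.5727, -0.0146, 0.1304]
orientation: [-178.7, -79.9, -39.3]
contact_force: [0.0, -0.8, -6.1]
width: 0.0006
```

```bash
python3 look.py 4
```

```text
6.5 [ 0.5727 -0.0146  0.1304] F [ 0.  -0.8 -6.1] M [ 1.26  1.8  -0.07] [-50.9  49.   11.5 137.8 101.1  72.4  81.9]
```

>>> apply_moves([
  [0.5,0,-0.1,0,0,0],
  [1.0,0,-0.2,0,0,0],
  [1.4,0,-0.25,0,0,0],
  [1.7,0,-0.3,0,0,0],
])

```text
t: 6.9
tcp_pos: [0.5728, -0.0149, 0.148]
orientation: [-178.7, -79.9, -39.3]
contact_force: [-2.6, 1.8, -8.1]
width: 0.0004
```

```bash
python3 look.py 5 side top wrist
```

```text
6.9 [ 0.5728 -0.0149  0.148 ] F [-2.6  1.8 -8.1] M [1.54 2.21 0.02] [-51.2  46.3  12.  138.4 100.8  72.1  84.2]
side [([0.7481, 0.1801, 0.0027], 0.47), ([0.5625, -0.0099, 0.1351], 0.4)] [([0.7457, 0.1604, 0.1221], 0.94)]
top [([0.5643, -0.0114, 0.1346], 0.63)] [([0.7453, 0.161, 0.1183], 0.57)]
wrist [] []
```

View pics/wrist5.png

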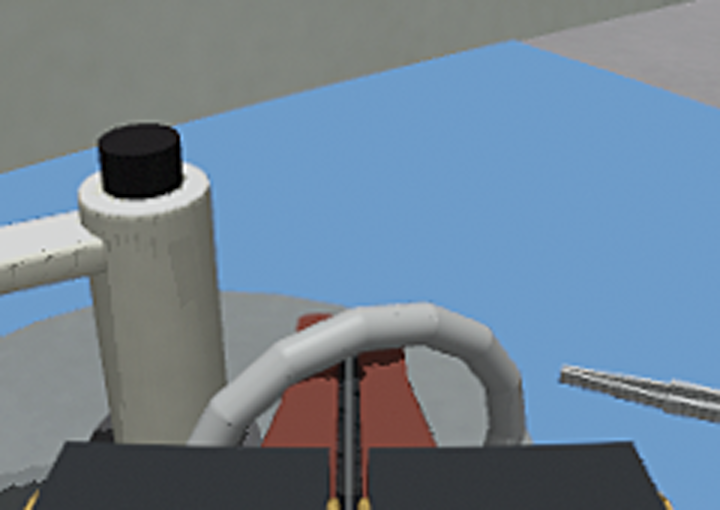

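View pics/side5.png

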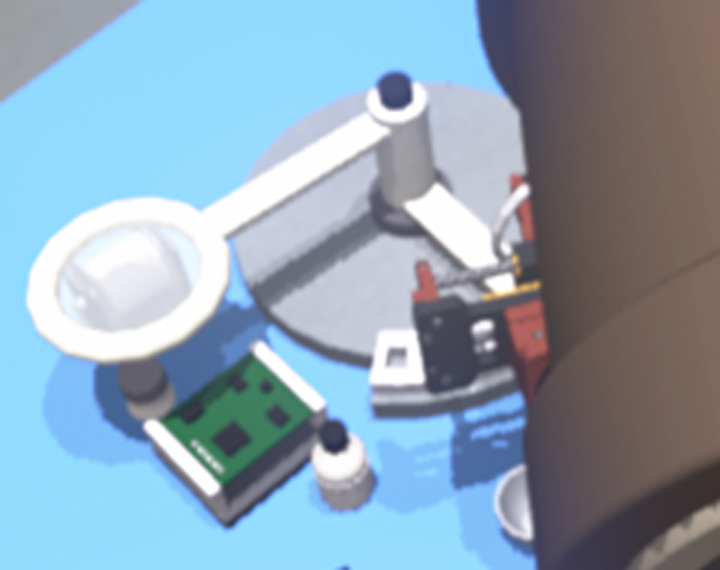

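```bash
cat > arc.py <<'E'
import sys
from h import *
# arc deg per row, nrows, yaw frac
th=float(sys.argv[1]); n=int(sys.argv[2]); fr=float(sys.argv[3])
p,r,s=pose(); print(s['t'],p.round(4),s['q'].round(1),s['contact_force'].round(1))
piv=np.array([.700,-.038,0])
off=r.as_matrix()[:,2]*[1,1,0]*.0109; ring=p-off
out=[]
for k in range(1,n+1):
    A=Ro.from_euler('z',th*k,degrees=True); Y=Ro.from_euler('z',th*k*fr,degrees=True)
    q=A.apply(ring-piv)+piv
    d,w=rel(q+Y.apply(off),Y*r,p,r); out.append(np.r_[d.round(2),w.round(1)].tolist())
print(out)
E
python3 arc.py 2.06 5 0.4
python3 -c "
from ik import *
q0=np.array([-51.2,46.3,12.,138.4,100.8,72.1,84.2]); print(fk(q0,P0,SG)[0])
for az,t in [(-38,10),(-30,10),(-28,8),(-24,6)]:
  for p in [(.5728,-.0149,.148),(.5726,-.0623,.148)]: print(az,t,[np.round(v,1) for v in ik(np.array(p),aim(az,t),q0)])
"
```

```text
7.35 [ 0.5729 -0.0152  0.1479] [-51.2  46.3  12.1 138.3 100.8  72.1  84.1] [-3.5  2.3 -8.6]
[[0.04, 0.43, 0.22, 0.8, -0.0, -0.1], [0.08, 0.85, 0.46, 1.6, -0.0, -0.3], [0.13, 1.26, 0.71, 2.4, -0.0, -0.4], [0.18, 1.67, 0.98, 3.2, -0.0, -0.6], [0.23, 2.06, 1.26, 4.1, -0.0, -0.7]]
[ 0.53162379 -0.07535172  0.16675136]
-38 10 [array([-52.6,  49.1,  10.6, 132.8, 101.9,  72.5,  82.6]), np.float64(0.0), np.float64(0.0)]
-38 10 [array([-49. ,  49.8,  13.3, 136. , 108.8,  71.9,  77.6]), np.float64(0.0), np.float64(0.0)]
-30 10 [array([-51.5,  50. ,  12. , 138.5, 114.1,  74.5,  74.6]), np.float64(0.0), np.float64(0.0)]
-30 10 [array([-46.7,  51.3,  14.8, 141.3, 121.9,  75.7,  69.6]), np.float64(0.0), np.float64(0.0)]
-28 8 [array([-51.7,  52.8,  12.6, 139.2, 116.3,  77.6,  71. ]), np.float64(0.0), np.float64(0.0)]
-28 8 [array([-46.7,  54.5,  15.4, 141.7, 124. ,  79.3,  66. ]), np.float64(0.0), np.float64(0.0)]
-24 6 [array([-51.1,  56.5,  13.7, 140.8, 121.4,  82.2,  65.6]), np.float64(0.0), np.float64(0.0)]
-24 6 [array([-46.2,  59.1,  16.6, 142.5, 127.6,  84.8,  60.9]), np.float64(0.6), np.float64(0.7)]
```

```bash
python3 arc.py 2.06 5 0.1
```

```text
7.35 [ 0.5729 -0.0152  0.1479] [-51.2  46.3  12.1 138.3 100.8  72.1  84.1] [-3.5  2.3 -8.6]
[[0.04, 0.44, 0.22, 0.2, -0.0, -0.0], [0.08, 0.87, 0.46, 0.4, -0.0, -0.1], [0.13, 1.3, 0.71, 0.6, -0.0, -0.1], [0.18, 1.71, 0.98, 0.8, -0.0, -0.1], [0.23, 2.12, 1.26, 1.0, -0.0, -0.2]]
```

>>> apply_moves([
  [0.04,0.44,0.22,0.2,0,0],
  [0.08,0.87,0.46,0.4,0,0],
  [0.13,1.3,0.71,0.6,0,0],
  [0.18,1.71,0.98,0.8,0,0],
  [0.23,2.12,1.26,1,0,0],
])

```text
t: 7.85
tcp_pos: [0.5688, -0.0406, 0.1476]
orientation: [-178.3, -79.9, -38.8]
contact_force: [-11.9, 3.5, -8.3]
width: 0.0002
```

```bash
python3 arc.py 2.06 5 0.1; python3 look.py 6 top wrist
```

```text
7.85 [ 0.5688 -0.0406  0.1476] [-48.9  46.9  12.9 141.2 105.8  72.7  80. ] [-11.9   3.5  -8.3]
[[0.05, 0.4, 0.29, 0.2, -0.0, -0.0], [0.11, 0.79, 0.6, 0.4, -0.0, -0.1], [0.17, 1.17, 0.92, 0.6, -0.0, -0.1], [0.23, 1.53, 1.26, 0.8, -0.0, -0.1], [0.3, 1.88, 1.61, 1.0, -0.0, -0.2]]
7.85 [ 0.5688 -0.0406  0.1476] F [-11.9   3.5  -8.3] M [ 1.52  2.4  -0.69] [-48.9  46.9  12.9 141.2 105.8  72.7  80. ]
top [([0.5588, -0.0328, 0.1349], 0.74)] [([0.7109, 0.1656, 0.1207], 0.94)]
wrist [] []
```

View pics/top6.png

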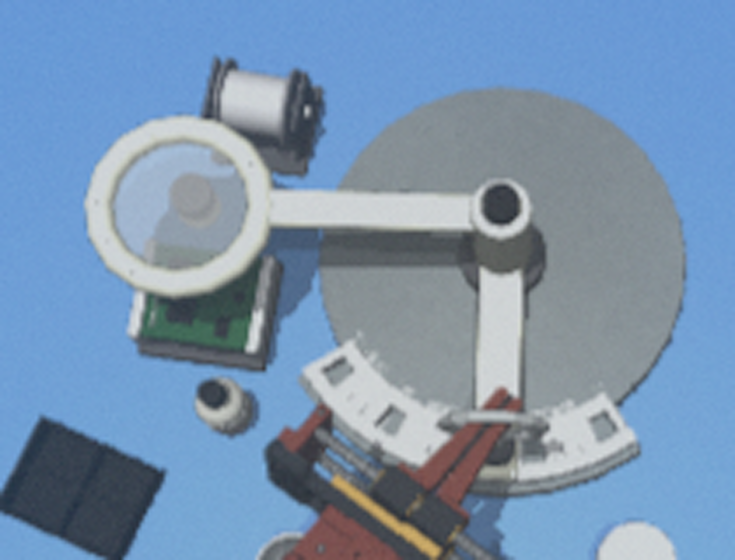

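View pics/wrist6.png

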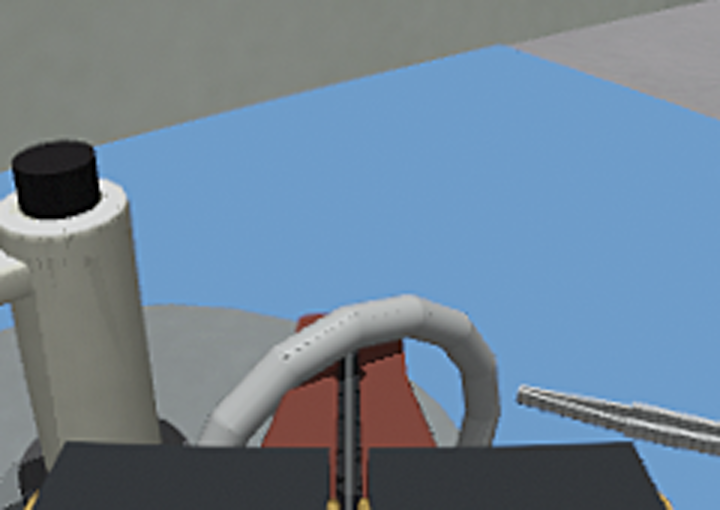

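>>> apply_moves([
  [0.04,0.45,0.15,0.2,0,0],
  [0.08,0.9,0.4,0.4,0,0],
  [0.14,1.3,0.68,0.6,0,0],
  [0.2,1.7,1,0.8,0,0],
])

```text
t: 8.55
tcp_pos: [0.5677, -0.0601, 0.1482]
orientation: [-177.0, -80.0, -39.2]
contact_force: [-3.7, 1.1, -8.3]
width: 0.0003
```

```bash
python3 look.py 7 top side wrist
```

```text
8.55 [ 0.5677 -0.0601  0.1482] F [-3.7  1.1 -8.3] M [ 1.5   2.38 -0.19] [-46.6  47.4  13.5 143.1 110.1  73.6  76.9]
top [([0.5648, -0.0554, 0.1397], 0.44)] [([0.6823, 0.1622, 0.1188], 0.82)]
side [] [([0.6785, 0.1671, 0.1208], 0.96)]
wrist [] []
```

View pics/top7.png

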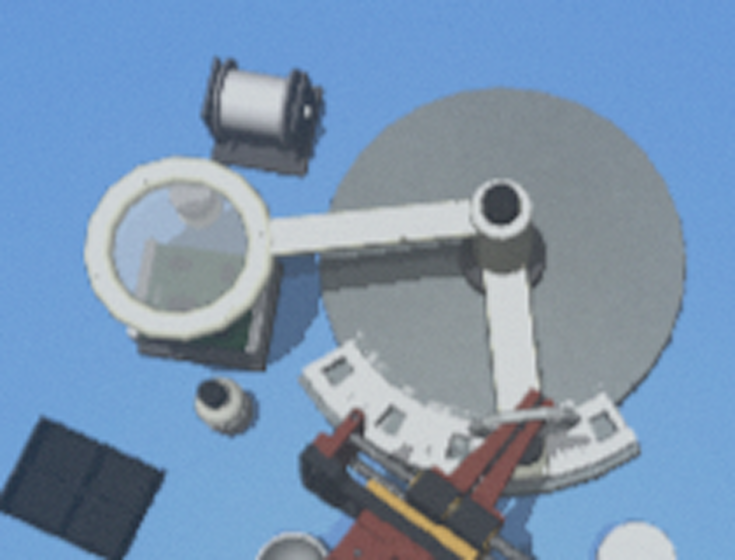

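View pics/wrist7.png

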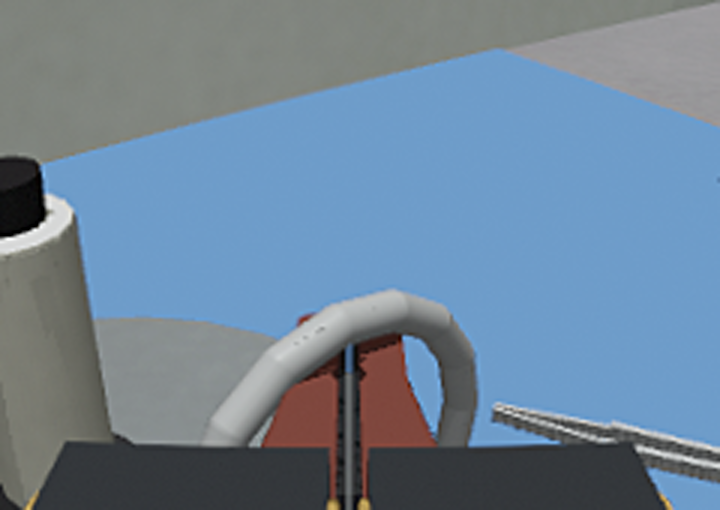

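```bash
cat > ang.py <<'E'
import sys
from h import *
import cv2
c=viewer.camera_info('top'); f=210/np.tan(np.radians(c['vertical_fov']/2))
def polar(im):
    th=np.radians(np.arange(60,125,.1)); rr=np.arange(.10,.275,.001)
    T,Rr=np.meshgrid(th,rr,indexing='ij')
    X=np.stack([.700+Rr*np.cos(T),-.038+Rr*np.sin(T),np.full_like(T,.125)],-1)@c['R'].T+c['t']
    u=(f*X[...,0]/X[...,2]+c['cx']).astype(np.float32); v=(f*X[...,1]/X[...,2]+c['cy']).astype(np.float32)
    h=cv2.cvtColor(im,cv2.COLOR_BGR2HSV); m=((h[...,1]<45)&(h[...,2]>150)).astype(np.float32)
    return cv2.remap(m,u,v,cv2.INTER_LINEAR)
def load(fn):
    im=cv2.imread(fn)
    if im.shape[:2]!=(420,560):
        full=np.zeros((420,560,3),np.uint8); full[100:260,120:330]=cv2.resize(im,(210,160),interpolation=cv2.INTER_AREA); im=full
    return im
if len(sys.argv)>1 and sys.argv[1]=='snap':
    im=viewer.snapshot('top')[:,:,::-1].copy(); cv2.imwrite('pics/full_'+sys.argv[2]+'.png',im); L=[('snap',im)]
else: L=[(a,load(a)) for a in sys.argv[1:]]
A=polar(load('pics/top3.png'))
for n,im in L:
    B=polar(im); sc=[]
    for k in range(0,320):
        a=A[:A.shape[0]-k]; b=B[k:]; sc.append((a*b).sum()/np.sqrt((A**2).sum()*(b**2).sum()))
    k=int(np.argmax(sc)); print(n,k/10,round(sc[k],3),[i/10 for i in range(320) if sc[i]>sc[k]-.01][::max(1,1)][0:1],)
E
python3 ang.py pics/top0.png pics/top6.png pics/top7.png
```

```text
pics/top0.png 0.0 0.951 [0.0]
pics/top6.png 10.3 0.849 [9.8]
pics/top7.png 18.2 0.806 [17.7]
```

>>> apply_moves([
  [0.03,0.2,0.2,0,0,0],
  [0.07,0.4,0.4,0,0,0],
  [0.07,0.4,0.4,0,0,0],
])

```text
t: 9.3
tcp_pos: [0.5681, -0.0655, 0.148]
orientation: [-177.2, -80.0, -39.0]
contact_force: [-7.6, -1.5, -8.0]
width: 0.0005
```

```bash
python3 ang.py snap 8; python3 look.py 8 side
```

```text
snap 20.4 0.792 [20.0]
9.35 [ 0.5681 -0.0656  0.148 ] F [-8.  -0.7 -7.7] M [ 1.4   2.43 -0.96] [-46.   47.5  13.7 143.3 111.   73.7  76.5]
side [] [([0.6714, 0.164, 0.1197], 0.67)]
```

```bash
python3 -c "
import cv2
im=cv2.imread('pics/full_8.png')[160:260,190:330]
cv2.imwrite('pics/c8.png',cv2.resize(im,None,fx=5,fy=5,interpolation=cv2.INTER_CUBIC))"
```

```text
(no output)
```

View pics/c8.png

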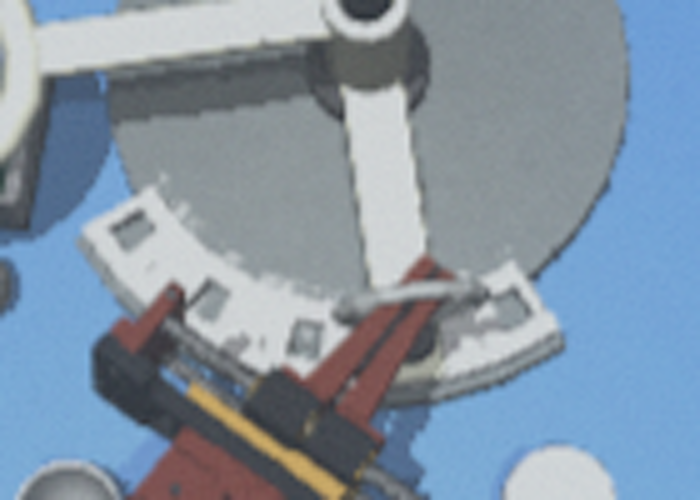

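>>> apply_moves([
  [-0.3,0,0.05,0,0,0],
  [-0.6,0,0.1,0,0,0],
  [-0.9,0,0.15,0,0,0],
  [-1.1,0,0.2,0,0,0],
])

```text
t: 9.9
tcp_pos: [0.5682, -0.0655, 0.1369]
orientation: [-177.2, -80.0, -39.1]
contact_force: [-8.8, -0.1, -7.5]
width: -0.0001
```

```bash
python3 look.py 9
```

```text
9.9 [ 0.5682 -0.0655  0.1369] F [-8.8 -0.1 -7.5] M [ 1.3   2.16 -1.07] [-45.7  49.4  13.3 142.9 111.1  74.2  75. ]
```

>>> apply_moves([
  [-0.3,0,0.05,0,0,0],
  [-0.6,0,0.1,0,0,0],
  [-0.9,0,0.15,0,0,0],
  [-1.2,0,0.2,0,0,0],
  [-1.5,0,0.25,0,0,0],
])

```text
t: 10.4
tcp_pos: [0.5699, -0.0644, 0.1231]
orientation: [-176.2, -80.2, -40.0]
contact_force: [0.7, -0.2, 0.7]
width: 0.0006
```

```bash
python3 ang.py snap 10; python3 look.py 10 wrist top
```

```text
snap 20.4 0.79 [19.9]
10.45 [ 0.5699 -0.0643  0.1224] F [ 0.4  1.  -0.6] M [0.57 0.9  0.05] [-45.4  52.   12.8 142.2 111.2  75.   73. ]
wrist [] []
top [([0.5631, -0.0581, 0.116], 0.44)] [([0.6751, 0.162, 0.1189], 0.61)]
```

View pics/wrist10.png

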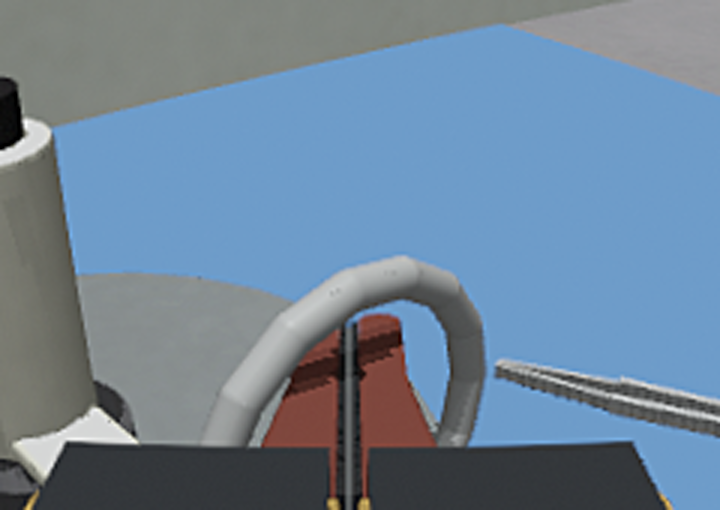

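>>> apply_moves([
  [-0.3,0,0,0,0,0],
  [-0.5,0,0,0,0,0],
  [-0.5,0,-1.5,0,0,0],
  [-0.5,0,-3,0,0,0],
  [-0.5,0,-4.5,0,0,0],
])

```text
t: 11.25
tcp_pos: [0.5319, -0.038, 0.1247]
orientation: [-177.0, -80.0, -39.3]
contact_force: [0.1, 0.3, -0.2]
width: 0.0005
```

```bash
python3 look.py 11 wrist; python3 ang.py snap 11
```

```text
11.25 [ 0.5319 -0.038   0.1247] F [ 0.1  0.3 -0.2] M [0.52 0.8  0.02] [-49.9  51.5   8.5 144.5 103.6  76.6  72.5]
wrist [] []
snap 20.4 0.799 [20.0]
```

View pics/wrist11.png

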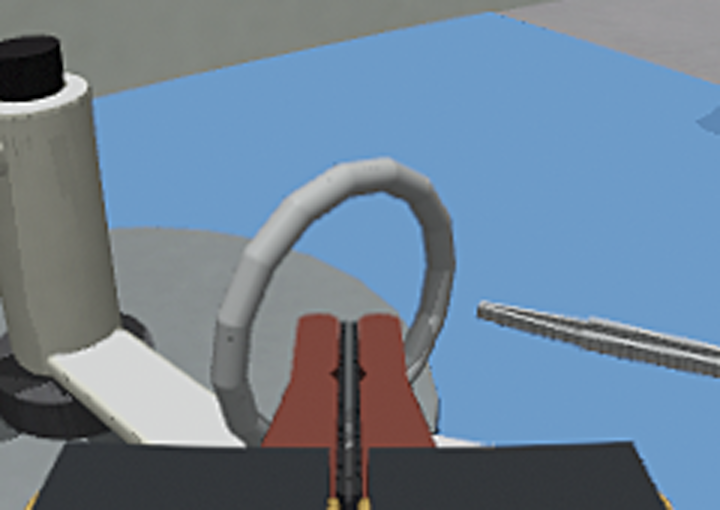

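>>> apply_moves([
  [0,0,-0.2,-4,0,0],
  [0,0.1,-0.8,-8,0,0],
  [0,0.2,-1.6,-12,0,0],
  [0,0.3,-2.6,-16,0,0],
  [0,0.3,-3.6,-20,0,0],
])

```text
t: 11.95
tcp_pos: [0.502, -0.0201, 0.1311]
orientation: [163.0, -80.0, -39.5]
contact_force: [0.8, -1.2, -0.1]
width: 0.0003
```

```bash
python3 look.py 12 top side; python3 ang.py snap 12; cp pics/full_12.png pics/f12.png
```

```text
11.95 [ 0.502  -0.0201  0.1311] F [ 0.8 -1.2 -0.1] M [0.81 0.54 0.03] [-53.5  48.4   7.2 130.9  74.   75.5  95.3]
top [([0.5648, -0.0561, 0.1185], 0.71)] [([0.6764, 0.1617, 0.1197], 0.71)]
side [] [([0.6745, 0.1662, 0.1183], 0.74)]
snap 20.4 0.798 [20.0]
```

View pics/f12.png

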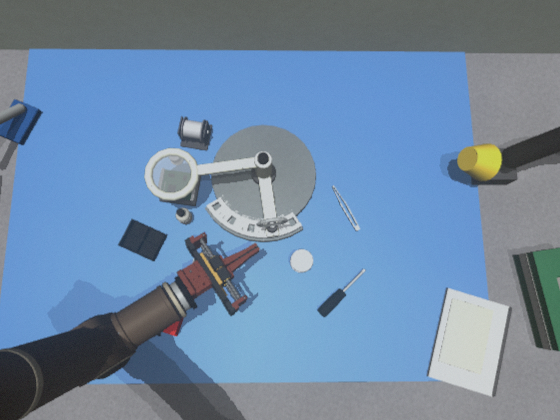

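>>> apply_moves([
  [3,0,-1.5,0,0,0],
  [6,0,-3,0,0,0],
  [8,0,-4,0,0,0],
  [10,0,-5,0,0,0],
  [10,0,-5,0,0,0],
])

```text
t: 12.8
tcp_pos: [0.4883, 0.0104, 0.2395]
orientation: [164.1, -80.0, -40.3]
contact_force: [-0.2, -0.8, 0.5]
width: 0.0002
```

```bash
python3 look.py 13 top side wrist; python3 ang.py snap 13; python3 - <<'E'
import cv2,numpy as np
a=cv2.imread('pics/top0.png');b=cv2.imread('pics/full_13.png')
cv2.imwrite('pics/diff.png',cv2.absdiff(a,b))
E
```

```text
12.8 [0.4883 0.0104 0.2395] F [-0.2 -0.8  0.5] M [0.77 0.63 0.02] [-57.4  33.2   6.9 131.   69.   82.2 109.2]
top [([0.5654, -0.059, 0.1183], 0.48)] [([0.6717, 0.163, 0.1186], 0.79)]
side [([0.5597, -0.0615, 0.1191], 0.55)] [([0.6719, 0.1657, 0.1185], 0.94)]
wrist [] []
snap 20.4 0.799 [20.0]
```

View pics/side13.png

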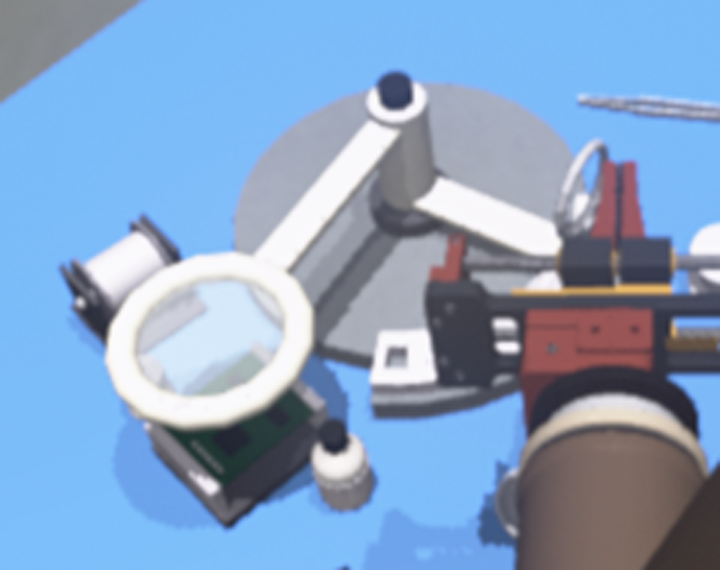

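View pics/diff.png

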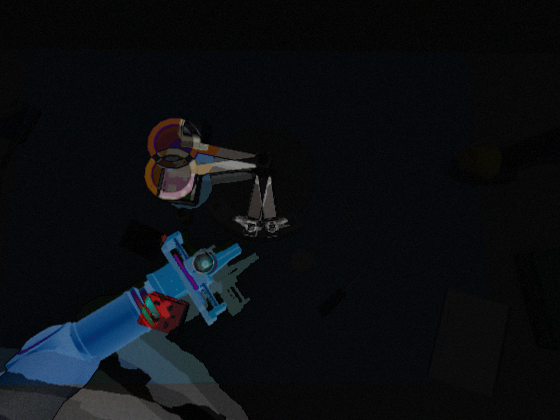

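View pics/top13.png

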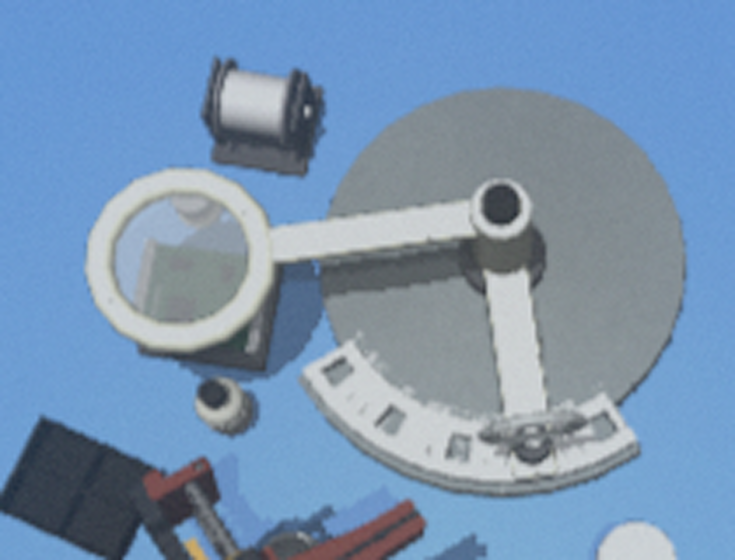

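```bash
python3 -c "
from rig import env,job
print(job.finish_job(), env.state()['t'])"
```

```text
the job is handed in; nothing more can be done
the job is handed in; nothing more can be done
```

The magnifier is one hole over, with its lens above the green board and the pin in the next hole. The job was handed in at about 13 s.

I closed the fingers, put the tips through the pull ring almost level, and lifted the pin about 18 mm. I then swung the arm one hole towards the robot, lowered the pin into the hole, and backed the fingers out.

**Last checks**
- **Angle:** the top picture gave a swing of 20.4°, against 20.6° (0.36 rad) between holes. That is inside the play of the hole.
- **Lens:** the networks put it at (0.672, 0.164), against the board's centre at (0.672, 0.167).
- **Pin:** the ring's centre read 0.118–0.119 m high, the same as at the start. A pin resting on the rim would have read about 0.128 m. The spring still pulled with about 7.5 N when the pin was some 7 mm up, so it was already in the hole. The force was zero after the last lowering.
- **Bench:** the before and after pictures show none of the loose things moved. The arm hid the tin in the last picture, so I could not compare it fully. The gripper's body passed well above it.

**Off or uncertain**
- The finger pushed sideways on the ring with up to about 12 N part-way through the swing. I eased it back to about 4 N; it rose again to about 9 N as the pin went down.
- The fourth joint (q4) reached 144.5° of its 145.47° limit while backing out. I then turned the tool away.
- The networks never found the ring in the wrist pictures, so I judged the hooking from those by eye.

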